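# Press a two-strip turning blank tight in the assembly jig

## Task

The dark wood strip already lies loosely in the assembly jig; lay the pale strip flat beside it in a neat row, on the side away from the fence with its bevelled edge still up and outward, and bring both strips flush against the fence (pale against dark) and up to the red stop block. Then, with one diagonal push of the fingers on the pale strip only, press the row firmly against the fence and down on the bed together, and finish while still holding that push. Leave everything else on the bench where it is.

Things in the scene. Friction and masses are not known exactly. Their poses are not given: they have to be found in the camera images.
- jig: The assembly jig, fixed to the bench: a base plate with bed, fence and stop. Origin: on the bench surface at its reference centre. x points at the fence, y along the fence to the stop, z up. From above it covers x -115 to +95, y -150 to +150 mm. Its place and yaw (within 0.25 rad) vary; it does not move.
- bed: The jig's grey laminated bed, the flat surface the strips lie on: top face 18 mm above the bench, x -115 to +75 mm in front of the fence, y -150 to +130 mm up to the stop. Waxed: the strips slide easily on it (friction about 0.3). Its origin and axes coincide with the jig's.
- fence: The jig's straight aluminium fence along the far side of the bed (far from the robot), 20 mm thick, 300 mm long, top 50 mm above the bed (higher than the strips). Its origin and axes coincide with the jig's; its working face lies at jig x = +75 mm and looks to jig -x.
- stop: The jig's red stop block across the left end of the fence, 100 mm long from the fence outwards, 20 mm thick, top 26 mm above the bed. Its origin and axes coincide with the jig's; its working face lies at jig y = +130 mm and looks to jig -y.
- corner (a point): The inner corner where fence face, stop face and bed top meet: jig (75, 130, 18) mm, axes as the jig's.
- dark_strip: The dark brown square wood strip, 36 mm wide (its x), 150 mm long (its y), 36 mm high, about 130 g. Origin at the centre of its underside. It starts lying on the bed roughly along the fence, 15 to 35 mm off the fence and 15 to 45 mm off the stop, a little askew.
- pale_strip: The pale wood strip, 36 mm wide (its x), 150 long (y), 36 high, about 130 g. One upper long edge, on its -x side, is planed to a 45 degree bevel 12 mm wide and high (side face below it 24 mm high, flat top 24 mm wide). Origin: centre of its underside. Starts flat on the bench right of the jig, bevel towards the robot, yaw within 0.5 rad.
- bevel (a point): The middle of the pale strip's bevelled face, at (-12, 0, 30) mm in the strip's frame. The bevel faces -x and up.
- offcut: A short reddish square wood offcut, 30 x 90 x 30 mm, lying loose on the bench near the pale strip; not needed. Origin at the centre of its underside.
- bottle: A white closed bottle with orange cap and blue label, 60 mm across, 170 mm high, standing to the left of the jig; a bystander. Origin at the centre of its underside.
- can: A green can, 80 mm across, 100 mm high, standing at the back; a bystander. Origin at the centre of its underside.
- finial: A turned wooden finial, 44 mm across, 95 mm high, standing at the back right; a bystander. Origin at the centre of its underside.
- mallet: A hammer lying on the right of the bench; a bystander. Origin under its middle, its x axis along the handle to the head.
- gouge: A tool with a wooden handle and steel shank, 260 mm long, lying on the left of the bench; a bystander. Origin under its middle, x along it.
- brush: A bench brush lying on the far right of the bench; a bystander. Origin under its middle, x along it.
There are look-alikes about, which are no part of the job. There is more than one size of the dark_strip; the one meant has the size given above.

How it is judged:
By the outcome, as a careful person would: the job done as asked, in the order asked, and still so for the second after the job is handed in, while the arm keeps its last pose, push and grip.
It also fails if it takes over 62 s, if anything falls off the work surface, if the arm or the gripper's body presses on something with over 40 N, if the wrist force passes 120 N, or if a joint passes its speed limit or range.

## Robot

A 6-joint arm with a two-finger parallel gripper is mounted at the origin on the work surface. World frame = base frame: x ahead of the robot, y to its left, z up, the work surface at z = 0. Lengths are in mm, angles in rad, forces in N, time in s.
With the tool pointing down it reaches from about 275 to 750 mm from the base axis. Payload 10.2 kg.
Tool frame: the origin (TCP) lies at the very end of the fingers, on their centre line; the grasp point (between the pads) lies 19 mm behind it; z points along the fingers, y is the line along which they close (so a half turn about z gives the same grasp; the last joint's range is limited). The gripper opens to 85 mm and grips with 20 to 120 N. Pads are 22 mm wide; open, the fingers measure 114 mm over their backs; the gripper's body (76 mm by 85 mm) begins 54 mm behind the grasp point. The pads swing forward as they close: fully open they stand 13 mm farther back than shut.
Start: joints at [-1.351, 0.313, 1.498, -0, 1.331, -0.223], TCP at [224.936, -474.379, 231.294] pointing down, gripper open.
Joint ranges: [-2.94, 2.94], [-0.97, 2.17], [0.19, 2.56], [-1.23, 4.37], [0.02, 3.11], [-2.88, 2.88]. Speed limits (rad/s): [2.39, 2.39, 3.01, 3.14, 3.14, 3.14].

## Interface

Orientations are given as a unit quaternion [w, x, y, z].
In Python, from rig import * gives the robot as it stands. The module is installed in compiled form; this text tells all that it offers.
- The arm moves only by the shell command python3 -m crank 'ROWS' [FORCE]. ROWS is JSON, a list that holds one entry, the list of rows, each a list of 7 numbers: the shift along the tool's x, y, z in units of 25 mm (1.0 is 25 mm), then the turn, a rotation vector about the tool's x, y, z in units of 8 degrees (1.0 is 8 degrees), then the finger opening in mm, from 0 to 85.4. A call has exactly 8 rows; each row shifts and turns the commanded pose from where the row before left it, along the tool's axes as they then stand; what a row does not reach is not made up. A row lasts 1/10 s, in which the tool goes at most 50 mm and 8.59 degrees, less where a joint would pass 70% of its speed; a pose out of reach is approached as far as the arm can. A call is refused whole if a number of a shift passes 1 or a number of a turn 1, either way. A call with a gripper value outside its range is refused whole. The fingers move at their own pace and stop on an object; FORCE is the grip in N (left out, the last holds). Time passes only in rows, so rows that do not move let the fingers close, or fill a call up. It gives the time, the measured TCP pose, the force, the opening and the grip force at its end, in the units of the state.
- sense(): the state, without advancing time (a new reading comes with each control period).
- capture(name): name is "scene" or "top" or "wrist"; returns the picture (400x640x3 uint8, blue, green, red); there is no depth.
- camera_model(name): a dict with "fx", "fy", "cx", "cy" (pixels), "world_from_camera" (4x4, takes a point from camera to world coordinates); the wrist camera has in their place "T_tool_cam" (4x4, takes a point from camera to tool coordinates, whose origin is the TCP and whose axes are the flange's). Camera axes: x right, y up, looking along -z (the intrinsics and any distortion apply to the point x, -y, -z); pixel columns grow to the right and rows downward; lengths in mm; the calibration is good to about 2 mm. A picture is of the moment at which its call begins: read the wrist's pose just before it. camera_model takes no time and is no camera call.
- finish_job(): hands the job in; it is judged then, once.
The state is a dict: "time_s": time; "joints": joint angles; "dq": joint speeds; "tau": joint torques, N m; "eef_pos": TCP position; "ee_rot": TCP orientation; "force": force on the tool from outside, world axes, zero at the start; "wrist_torque": the same for the moment, N m; "grip_width": opening from 0.0 (shut) to 1.0 (fully open); "grip_force": force on a finger pad.
Only numpy, scipy, OpenCV 4.12 (cv2) and the standard library are available. Lean on these libraries where they do the work, as an engineer would, in place of code of your own. Each camera call takes 0.05 s, during which the arm holds its last target. There are 200 camera calls.

## Working session

There is one attempt and no reset: what is moved stays moved. The work goes in short steps, Python scripts to look and compute and a shell command to move; the robot and the scene stay as the last step left them, time stands still between calls to the robot, and variables do not carry over. Pictures are saved under pics/ and viewed, at most 10 in all, crops included, and the job is handed in when it is done.

```bash
mkdir -p pics
cat > h.py <<'E'
from rig import *
import numpy as np, cv2
from scipy.spatial.transform import Rotation as R
def cam(name,s=None):
    m=camera_model(name)
    if 'world_from_camera' in m: T=np.array(m['world_from_camera'])
    else:
        Tt=np.eye(4);q=s['ee_rot'];Tt[:3,:3]=R.from_quat([q[1],q[2],q[3],q[0]]).as_matrix();Tt[:3,3]=s['eef_pos']
        T=Tt@np.array(m['T_tool_cam'])
    return m,T
def ray(m,T,uv):
    K=np.array([[m['fx'],0,m['cx']],[0,m['fy'],m['cy']],[0,0,1.]])
    d=m.get('distortion',m.get('dist'))
    p=cv2.undistortPoints(np.array(uv,float).reshape(-1,1,2),K,None if d is None else np.array(d,float)).reshape(-1,2)
    D=np.c_[p[:,0],-p[:,1],-np.ones(len(p))]@T[:3,:3].T
    return T[:3,3],D
def onz(m,T,uv,z):
    o,D=ray(m,T,uv); return o+D*((z-o[2])/D[:,2])[:,None]
E
python3 - <<'E'
from h import *
for n in ("scene","top","wrist"):
    print(n,camera_model(n))
    i=capture(n); cv2.imwrite(f'pics/{n}0.png',i)
print(sense())
E
```

```text
scene {'fx': 418.833273351165, 'fy': 418.833273351165, 'cx': 321.31202669996264, 'cy': 193.34543524838813, 'world_from_camera': array([[-8.03421534e-01, -3.40617481e-01,  4.88358035e-01,
         1.29719288e+03],
       [ 5.94911255e-01, -4.25643129e-01,  6.81842008e-01,
         9.31817699e+02],
       [-2.43810649e-02,  8.38336244e-01,  5.44608029e-01,
         8.11705408e+02],
       [ 0.00000000e+00,  0.00000000e+00,  0.00000000e+00,
         1.00000000e+00]])}
top {'fx': 423.28689299468647, 'fy': 423.28689299468647, 'cx': 319.17393375247974, 'cy': 201.0064178143044, 'world_from_camera': array([[-5.84185450e-02,  9.77532300e-01, -2.02528707e-01,
         3.56543348e+02],
       [-9.98281521e-01, -5.62656817e-02,  1.63761119e-02,
         1.11487496e+01],
       [ 4.61276261e-03,  2.03137334e-01,  9.79139390e-01,
         1.35929148e+03],
       [ 0.00000000e+00,  0.00000000e+00,  0.00000000e+00,
         1.00000000e+00]])}
wrist {'fx': 338.49459477234313, 'fy': 338.49459477234313, 'cx': 315.8286980703776, 'cy': 206.423264446854, 'T_tool_cam': array([[ 8.98274669e-04,  9.56244886e
[... 300 characters left out ...]
]])}
{'time_s': 0.15, 'joints': array([-1.35139643e+00,  3.13331868e-01,  1.49824243e+00,  2.05012148e-05,
        1.33097077e+00, -2.23422360e-01]), 'dq': array([ 0.00021855, -0.00091107, -0.00318782,  0.00037149, -0.00067031,
       -0.00038521]), 'tau': array([ 1.72807493e-03, -4.12370968e+01, -2.59796065e+01, -1.86016600e-04,
        3.24095694e-03, -3.36776520e-05]), 'eef_pos': array([ 224.90119742, -474.19115629,  230.86879373]), 'ee_rot': array([-4.76184146e-04,  9.75588953e-01,  2.19604118e-01,  1.09138064e-05]), 'force': array([-0.17555857,  0.21345381,  0.17696496]), 'wrist_torque': array([ 0.02037891, -0.00710732, -0.0100334 ]), 'grip_force': 0.0, 'grip_width': 1.0018857656580225}
```

View pics/top0.png

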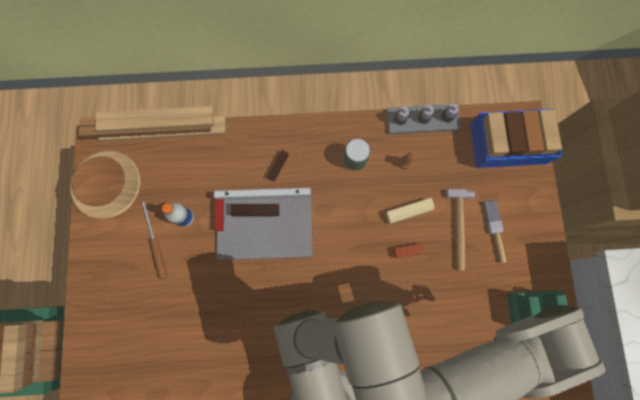

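View pics/scene0.png

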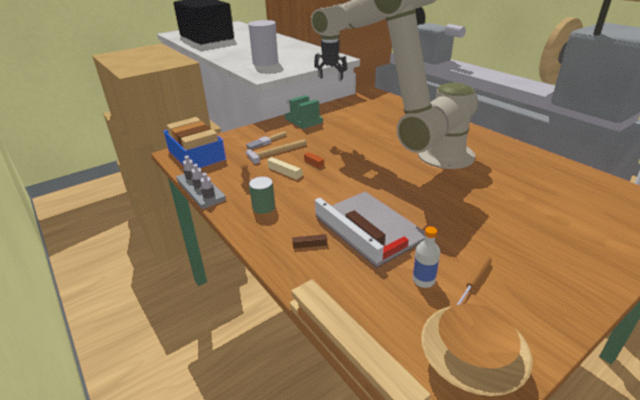

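Top view: the pale strip is at (410,210). Pale look-alikes are the planks at (150,120) and the sticks in the blue box at (497,133) and (548,130). The dark strip is in the jig at (255,210). Dark look-alikes are the short piece behind the jig at (277,165) and the one in the box at (523,132). The offcut is at (408,250). I choose the pale strip at (410,210) and the dark one on the jig bed.

Run:
```python
from h import *
i=cv2.imread('pics/top0.png'); m,T=cam('top')
hsv=cv2.cvtColor(i,cv2.COLOR_BGR2HSV)
def show(name,mask,roi,z):
    x0,y0,x1,y1=roi; M=np.zeros(mask.shape,np.uint8); M[y0:y1,x0:x1]=mask[y0:y1,x0:x1]
    cs,_=cv2.findContours(M,cv2.RETR_EXTERNAL,cv2.CHAIN_APPROX_NONE)
    c=max(cs,key=cv2.contourArea).reshape(-1,2)
    P=onz(m,T,c,z)[:,:2].astype(np.float32)
    r=cv2.minAreaRect(P); print(name,[np.round(v,1) for v in r],np.round(cv2.boxPoints(r)).tolist())
H,S,V=cv2.split(hsv)
for p in [(410,210),(255,210),(408,250),(219,215),(270,240),(260,192),(350,270)]: print(p,hsv[p[1],p[0]])
show('pale',((V>150)&(H>15)&(H<35)).astype(np.uint8),(380,190,440,230),36)
show('dark',((V<75)).astype(np.uint8),(225,200,285,220),54)
show('red',((S>190)&(V>90)&((H<6)|(H>174))).astype(np.uint8),(210,195,228,235),44)
show('offcut',((S>150)&(H<9)&(V>60)).astype(np.uint8),(385,235,430,265),30)
show('bed',((S<40)&(V>60)).astype(np.uint8),(205,185,325,268),18)
a=cv2.resize(i[185:265,200:330],None,fx=4,fy=4,interpolation=cv2.INTER_CUBIC)
b=cv2.resize(i[185:265,370:440],None,fx=4,fy=4,interpolation=cv2.INTER_CUBIC)
cv2.imwrite('pics/crop1.png',np.hstack([a,b])[:, :800])
```

```text
(410, 210) [ 22  70 208]
(255, 210) [ 9 91 67]
(408, 250) [  7 156 152]
(219, 215) [  1 183 148]
(270, 240) [165   4 131]
(260, 192) [100   4 187]
(350, 270) [ 13 130  86]
pale [array([ 583.8, -300.8]), array([ 40.9, 152.8]), np.float64(14.5)] [[545.0, -232.0], [583.0, -380.0], [623.0, -370.0], [584.0, -222.0]]
dark [array([611.2, 194.6]), array([150.5,  35.1]), np.float64(86.7)] [[589.0, 121.0], [624.0, 118.0], [633.0, 269.0], [598.0, 271.0]]
red [array([569.6, 300.7]), array([0., 0.]), np.float64(0.0)] [[570.0, 301.0], [570.0, 301.0], [570.0, 301.0], [570.0, 301.0]]
offcut [array([ 458.2, -281.7]), array([29.8, 90.6]), np.float64(7.9)] [[437.0, -239.0], [450.0, -329.0], [479.0, -325.0], [467.0, -235.0]]
bed [array([573.7, 176.3]), array([315. , 223.5]), np.float64(88.5)] [[458.0, 22.0], [681.0, 16.0], [689.0, 331.0], [466.0, 337.0]]
```

View pics/crop1.png

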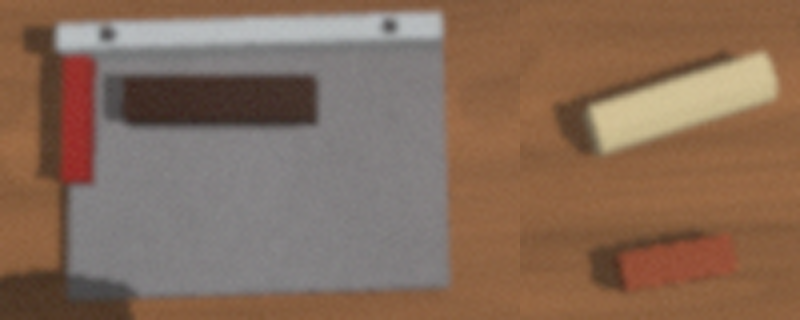

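The crop confirms the choice: pale strip with its bevel near the robot (right part, centre ~(680,105)), offcut at (675,260), dark strip on the bed at (220,100).

```bash
cat >> h.py <<'E'
def tool():
    s=sense();q=s['ee_rot'];return s,R.from_quat([q[1],q[2],q[3],q[0]]).as_matrix(),np.array(s['eef_pos'])
def plan(pos,yaw,tilt=0):
    """yaw: world angle (deg) of tool x, tool pointing down. prints shift in tool axes (units), then turn units (after shift)"""
    s,M,p=tool(); d=M.T@(np.array(pos)-p)/25
    a=np.radians(yaw); G=np.array([[np.cos(a),np.sin(a),0],[np.sin(a),-np.cos(a),0],[0,0,-1]])
    w=R.from_matrix(M.T@G).as_rotvec(degrees=True)/8
    print('t',round(s['time_s'],2),'pos',np.round(p,1),'yaw',round(np.degrees(np.arctan2(M[1,0],M[0,0])),1),'F',np.round(s['force'],1),'w',round(s['grip_width'],3),round(s['grip_force'],1));print(' shift units',np.round(d,2),'turn',np.round(w,2))
E
python3 - <<'E'
from h import *
m,T=cam('top')
print('bed front', onz(m,T,[(216.3,259.5),(311.8,256.8)],18), 'fence top far', onz(m,T,[(214,191),(310.5,187.8)],68),'fence top near edge', onz(m,T,[(214,197.8),(310.5,195)],68))
print('red', onz(m,T,[(223.6,199.5),(223.5,231)],44))
plan([584,-301,150],104.5)
E
```

```text
bed front [[465.14466033 322.44078871  18.        ]
 [456.13743094  22.38978544  18.        ]] fence top far [[674.4442161  316.05547058  68.        ]
 [667.42147538  14.23471762  68.        ]] fence top near edge [[652.6657258  316.2313826   68.        ]
 [644.33017752  15.48957975  68.        ]]
red [[650.89917973 291.57582224  44.        ]
 [550.23956928 293.16243932  44.        ]]
t 0.15 pos [ 224.9 -474.2  230.9] yaw 25.4 F [-0.2  0.2  0.2] w 1.002 0.0
 shift units [15.95 -0.1   3.24] turn [-0.   -0.01 -9.89]
```

```bash
python3 -m crank '[[[1,0,0.2,0,0,0,85],[1,0,0.2,0,0,0,85],[1,0,0.2,0,0,0,85],[1,0,0.2,0,0,0,85],[1,0,0.2,0,0,0,85],[1,0,0.2,0,0,0,85],[1,0,0.2,0,0,0,85],[1,0,0.2,0,0,0,85]]]' 40 >/dev/null
python3 -m crank '[[[1,0,0.2,0,0,0,85],[1,0,0.2,0,0,0,85],[1,0,0.2,0,0,0,85],[1,0,0.2,0,0,0,85],[1,0,0.2,0,0,0,85],[1,0,0.2,0,0,0,85],[1,0,0.2,0,0,0,85],[1,0,0.2,0,0,0,85]]]'
python3 -m crank '[[[0,0,0,0,0,-1,85],[0,0,0,0,0,-1,85],[0,0,0,0,0,-1,85],[0,0,0,0,0,-1,85],[0,0,0,0,0,-1,85],[0,0,0,0,0,-1,85],[0,0,0,0,0,-1,85],[0,0,0,0,0,-1,85]]]'
python3 -m crank '[[[0,0,0,0,0,-1,85],[0,0,0,0,0,-0.9,85],[0,0,0,0,0,0,85],[0,0,0,0,0,0,85],[0,0,0,0,0,0,85],[0,0,0,0,0,0,85],[0,0,0,0,0,0,85],[0,0,0,0,0,0,85]]]' >/dev/null
python3 - <<'E'
from h import *
plan([584,-301,150],104.5)
s=sense(); i=capture('wrist'); cv2.imwrite('pics/w1.png',i); m,T=cam('wrist',s)
hsv=cv2.cvtColor(i,cv2.COLOR_BGR2HSV);H,S,V=cv2.split(hsv)
M=((V>140)&(H>15)&(H<35)&(S<130)).astype(np.uint8)
cs,_=cv2.findContours(M,cv2.RETR_EXTERNAL,cv2.CHAIN_APPROX_NONE)
for c in cs:
    if cv2.contourArea(c)>1500:
        for z in (36,24):
            r=cv2.minAreaRect(onz(m,T,c.reshape(-1,2),z)[:,:2].astype(np.float32)); print(z,r,cv2.boundingRect(c),cv2.boxPoints(r).round(1).tolist())
E
```

```text
time_s: 1.75
eef_pos: [587.1, -302.4, 150.7]
ee_rot: [-0.0, 0.976, 0.22, -0.0]
force: [0.2, 0.1, 0.3]
grip_width: 0.992
grip_force: 0.0
time_s: 2.55
eef_pos: [586.2, -302.9, 150.9]
ee_rot: [-0.0, 0.709, 0.705, -0.0]
force: [0.5, 0.1, -0.1]
grip_width: 0.994
grip_force: 0.0
t 3.35 pos [ 586.4 -303.   151.3] yaw 104.5 F [-0.9  0.5 -0. ] w 0.997 0.0
 shift units [ 0.1  -0.07  0.05] turn [0.   0.   0.01]
36 ((570.5733642578125, -449.0397644042969), (20.32129669189453, 96.64784240722656), 84.77823638916016) (204, 322, 106, 45) [[521.5, -454.79998779296875], [617.7999877929688, -463.6000061035156], [619.5999755859375, -443.29998779296875], [523.4000244140625, -434.5]]
24 ((570.658447265625, -459.1301574707031), (21.266389846801758, 101.1427001953125), 84.77826690673828) (204, 322, 106, 45) [[519.2999877929688, -465.1000061035156], [620.0999755859375, -474.29998779296875], [622.0, -453.1000061035156], [521.2999877929688, -443.8999938964844]]
36 ((435.67852783203125, -435.5501708984375), (21.509260177612305, 75.44988250732422), 84.00425720214844) (65, 277, 90, 42) [[397.0, -442.2999877929687
[... 278 characters left out ...]
2.1000061035156], [467.6000061035156, -460.29998779296875], [469.8999938964844, -437.8999938964844], [391.3999938964844, -429.70001220703125]]
36 ((586.7884521484375, -301.97955322265625), (36.71610641479492, 150.21377563476562), 14.242780685424805) (292, 99, 50, 185) [[550.5, -233.6999969482422], [587.5, -379.29998779296875], [623.0999755859375, -370.29998779296875], [586.0999755859375, -224.6999969482422]]
24 ((587.6276245117188, -305.2305908203125), (38.42372512817383, 157.1999053955078), 14.24274730682373) (292, 99, 50, 185) [[549.7000122070312, -233.8000030517578], [588.2999877929688, -386.1000061035156], [625.5999755859375, -376.70001220703125], [586.9000244140625, -224.3000030517578]]
```

View pics/w1.png

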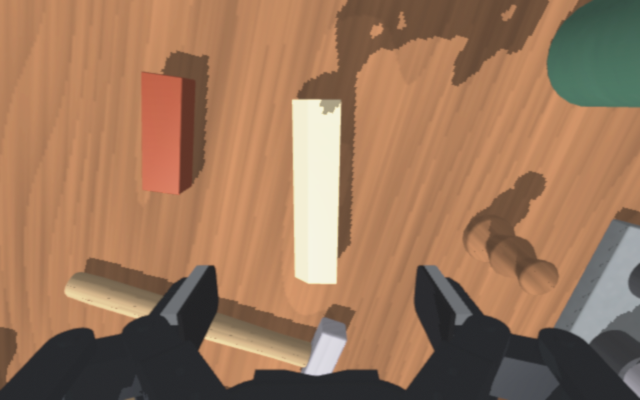

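The wrist view shows the pale strip centred below the gripper (columns 292–341, rows 99–284), bevel side to the left towards the offcut at (165,130), and the fingers clear on both sides. Descend and grip.

```bash
python3 -m crank '[[[0,0,0.74,0,0,0,85],[0,0,0.74,0,0,0,85],[0,0,0.74,0,0,0,85],[0,0,0.74,0,0,0,85],[0,0,0.74,0,0,0,85],[0,0,0.74,0,0,0,85],[0,0,0.74,0,0,0,85],[0,0,0.74,0,0,0,85]]]'
python3 -m crank '[[[0,0,0,0,0,0,85],[0,0,0,0,0,0,30],[0,0,0,0,0,0,20],[0,0,0,0,0,0,20],[0,0,0,0,0,0,20],[0,0,0,0,0,0,20],[0,0,0,0,0,0,20],[0,0,0,0,0,0,20]]]' 40
python3 -m crank '[[[0,0,-0.5,0,0,0,20],[0,0,-1,0,0,0,20],[0,0,-1,0,0,0,20],[0,0,-1,0,0,0,20],[0,0,-1,0,0,0,20],[0,0,-0.5,0,0,0,20],[0,0,0,0,0,0,20],[0,0,0,0,0,0,20]]]'
python3 - <<'E'
from h import *
plan([500,166,128],88.4)
cv2.imwrite('pics/w2.png',capture('wrist'))
E
```

```text
time_s: 4.2
eef_pos: [586.4, -303.0, 2.6]
ee_rot: [0.0, 0.612, 0.791, -0.0]
force: [0.2, -0.5, 0.1]
grip_width: 0.993
grip_force: 0.0
time_s: 5.0
eef_pos: [586.8, -303.3, 4.4]
ee_rot: [0.001, 0.612, 0.791, 0.0]
force: [-1.1, 0.9, 5.6]
grip_width: 0.413
grip_force: 41.2
time_s: 5.8
eef_pos: [585.9, -302.7, 127.2]
ee_rot: [-0.001, 0.612, 0.791, -0.0]
force: [-1.6, -0.1, -1.1]
grip_width: 0.413
grip_force: 40.2
t 5.8 pos [ 585.9 -302.7  127.2] yaw 104.6 F [-1.6 -0.1 -1.1] w 0.413 40.2
 shift units [ 1.901e+01  1.390e+00 -1.000e-02] turn [-0.01 -0.01  2.02]
```

View pics/w2.png

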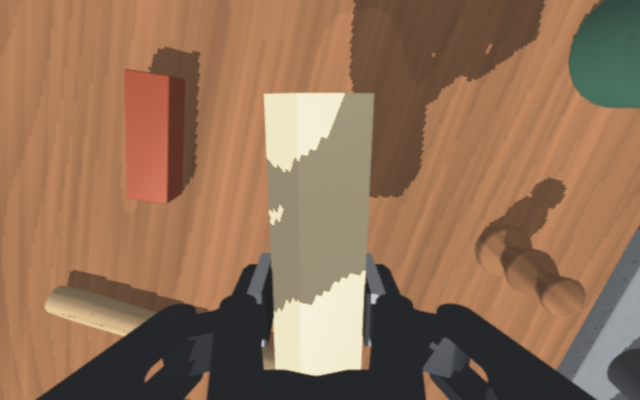

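The strip is held square, with the bevel (left facet, columns 265–298) still up and outward. Carry it to the jig.

```bash
python3 -m crank '[[[0.6,0.15,0,0,0,0,20],[1,0.15,0,0,0,0,20],[1,0.15,0,0,0,0,20],[1,0.15,0,0,0,0,20],[1,0.15,0,0,0,0,20],[1,0.15,0,0,0,0,20],[1,0.15,0,0,0,0,20],[1,0.15,0,0,0,0,20]]]' >/dev/null
python3 -m crank '[[[1,0.15,0,0,0,0,20],[1,0.15,0,0,0,0,20],[1,0.15,0,0,0,0,20],[1,0.15,0,0,0,0,20],[1,0.15,0,0,0,0,20],[1,0.15,0,0,0,0,20],[1,0.15,0,0,0,0,20],[1,0.15,0,0,0,0,20]]]' >/dev/null
python3 -m crank '[[[1,0.15,0,0,0,0,20],[1,0.15,0,0,0,0,20],[1,0.1,0,0,0,0,20],[1,0,0,0,0,0,20],[0.4,0,0,0,0,1,20],[0,0,0,0,0,1,20],[0,0,0,0,0,0,20],[0,0,0,0,0,0,20]]]'
python3 - <<'E'
from h import *
plan([530,200,24],88.4)
s=sense(); i=capture('wrist'); cv2.imwrite('pics/w3.png',i); m,T=cam('wrist',s)
E
```

```text
time_s: 8.25
eef_pos: [527.7, 198.8, 127.9]
ee_rot: [-0.0, 0.715, 0.7, -0.0]
force: [-0.2, -0.5, -1.3]
grip_width: 0.415
grip_force: 40.2
t 8.25 pos [527.7 198.8 127.9] yaw 88.8 F [-0.2 -0.5 -1.3] w 0.415 40.2
 shift units [0.05 0.09 4.15] turn [-0.01  0.    0.05]
```

View pics/w3.png

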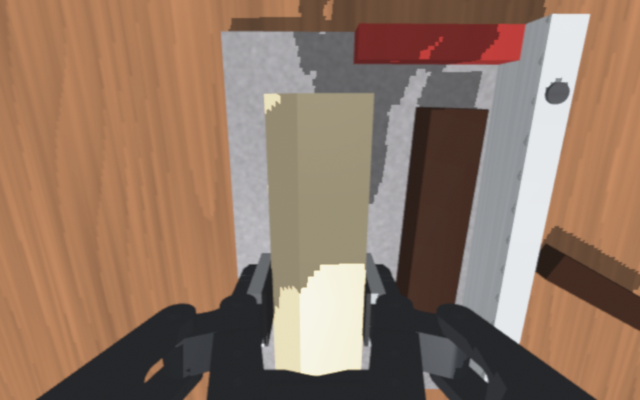

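The pale strip hovers over the bed with its bevel outward (left). The dark strip is at (440,200), the fence to the right and the red stop at the top (rows 24–63). Lower and release.

```bash
python3 -m crank '[[[0.05,0.1,0.5,0,0,0.05,20],[0,0,0.6,0,0,0,20],[0,0,0.6,0,0,0,20],[0,0,0.6,0,0,0,20],[0,0,0.6,0,0,0,20],[0,0,0.6,0,0,0,20],[0,0,0.4,0,0,0,20],[0,0,0.25,0,0,0,20]]]'
python3 -m crank '[[[0,0,0.02,0,0,0,20],[0,0,0,0,0,0,55],[0,0,0,0,0,0,55],[0,0,0,0,0,0,55],[0,0,-0.8,0,0,0,55],[0,0,-1,0,0,0,55],[0,0,-1,0,0,0,10],[0,0,-1,0,0,0,0]]]'
python3 - <<'E'
from h import *
plan([530,200,24],88.4)
s=sense(); i=capture('wrist'); cv2.imwrite('pics/w4.png',i); m,T=cam('wrist',s)
hsv=cv2.cvtColor(i,cv2.COLOR_BGR2HSV);H,S,V=cv2.split(hsv)
for nm,M in (('pale',(H>15)&(H<35)&(V>80)&(S>30)),('dark',(V<90)&(S>60)&(H<20)),('red',(S>180)&((H<6)|(H>174)))):
    cs,_=cv2.findContours(M.astype(np.uint8),cv2.RETR_EXTERNAL,cv2.CHAIN_APPROX_NONE)
    for c in sorted(cs,key=cv2.contourArea)[-3:]:
        if cv2.contourArea(c)>1500:
            r=cv2.minAreaRect(onz(m,T,c.reshape(-1,2),54 if nm!='red' else 44)[:,:2].astype(np.float32)); print(nm,np.round(r[0]),np.round(r[1]),round(r[2],1),cv2.boundingRect(c),cv2.boxPoints(r).round().tolist())
E
```

```text
time_s: 9.1
eef_pos: [530.5, 199.6, 23.2]
ee_rot: [-0.0, 0.718, 0.696, -0.001]
force: [-0.1, 0.3, -1.2]
grip_width: 0.413
grip_force: 40.2
time_s: 9.9
eef_pos: [530.9, 199.7, 120.5]
ee_rot: [0.0, 0.718, 0.696, 0.0]
force: [0.1, 0.6, -0.7]
grip_width: 0.312
grip_force: 0.0
t 9.9 pos [530.9 199.7 120.5] yaw 88.2 F [ 0.1  0.6 -0.7] w 0.312 0.0
 shift units [ 0.01 -0.04  3.86] turn [ 0.   -0.   -0.03]
pale [533. 201.] [149.  36.] 88.2 (287, 98, 61, 219) [[512.0, 128.0], [548.0, 126.0], [553.0, 275.0], [517.0, 276.0]]
dark [725. 143.] [ 22. 102.] 60.2 (539, 245, 101, 85) [[675.0, 159.0], [764.0, 108.0], [775.0, 128.0], [686.0, 178.0]]
dark [610. 198.] [139.  43.] 87.0 (395, 108, 92, 204) [[585.0, 130.0], [628.0, 128.0], [635.0, 266.0], [592.0, 269.0]]
```

View pics/w4.png

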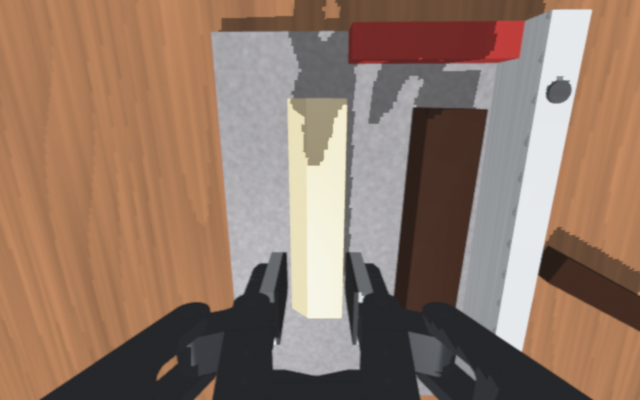

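The pale strip lies on the bed, parallel to the dark one, bevel left (columns 287–300). Next, the closed fingers push the dark strip's near end towards the stop.

```bash
python3 -m crank '[[[-0.9,0.65,0,0,0,0,0],[-0.9,0.65,0,0,0,0,0],[-0.9,0.65,0,0,0,0,0],[-0.9,0.65,0,0,0,0,0],[-0.8,0.6,0,0,0,0,0],[0,0,0.7,0,0,0,0],[0,0,1,0,0,0,0],[0,0,1,0,0,0,0]]]'
python3 -m crank '[[[0,0,0.74,0,0,0,0],[0,0,0,0,0,0,0],[0.2,0,0,0,0,0,0],[0.2,0,0,0,0,0,0],[0.2,0,0,0,0,0,0],[0.2,0,0,0,0,0,0],[0.2,0,0,0,0,0,0],[0.2,0,0,0,0,0,0]]]'
python3 -m crank '[[[0.1,0,0,0,0,0,0],[0.1,0,0,0,0,0,0],[0.1,0,0,0,0,0,0],[0.1,0,0,0,0,0,0],[0,0,0,0,0,0,0],[0,0,0,0,0,0,0],[0,0,0,0,0,0,0],[0,0,0,0,0,0,0]]]'
python3 - <<'E'
from h import *
plan([607,133,34],88.4)
i=capture('top'); cv2.imwrite('pics/t2.png',cv2.resize(i[185:265,200:330],None,fx=5,fy=5,interpolation=cv2.INTER_CUBIC))
E
```

```text
time_s: 10.75
eef_pos: [607.6, 87.0, 51.2]
ee_rot: [0.0, 0.718, 0.696, 0.0]
force: [0.3, 0.1, -0.8]
grip_width: -0.0
grip_force: 0.0
time_s: 11.55
eef_pos: [608.3, 117.7, 33.2]
ee_rot: [0.0, 0.718, 0.696, 0.0]
force: [1.0, -0.7, 0.7]
grip_width: 0.001
grip_force: 0.2
time_s: 12.35
eef_pos: [608.6, 127.1, 33.0]
ee_rot: [-0.0, 0.718, 0.696, -0.0]
force: [0.5, -1.2, 0.8]
grip_width: 0.001
grip_force: 0.0
t 12.35 pos [608.6 127.1  33. ] yaw 88.2 F [ 0.5 -1.2  0.8] w 0.001 0.0
 shift units [ 0.23 -0.07 -0.04] turn [-0.    0.   -0.03]
```

```bash
python3 -m crank '[[[0.06,0,0,0,0,0,0],[0.06,0,0,0,0,0,0],[0.06,0,0,0,0,0,0],[0.06,0,0,0,0,0,0],[0.06,0,0,0,0,0,0],[0,0,0,0,0,0,0],[0,0,0,0,0,0,0],[0,0,0,0,0,0,0]]]'
python3 - <<'E'
from h import *
i=capture('top'); cv2.imwrite('pics/t2.png',cv2.resize(i[185:265,200:330],None,fx=5,fy=5,interpolation=cv2.INTER_CUBIC))
E
```

```text
time_s: 13.2
eef_pos: [608.9, 134.7, 33.1]
ee_rot: [0.0, 0.718, 0.696, 0.0]
force: [0.4, -0.3, 0.4]
grip_width: 0.002
grip_force: 0.0
```

View pics/t2.png

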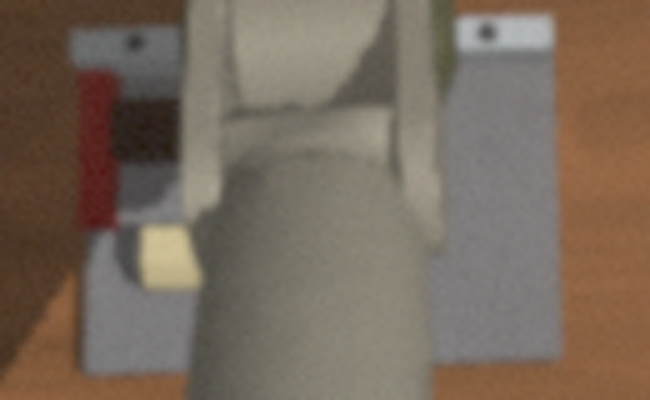

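The dark strip's end at (120,130) is now at the red stop, or within a pixel of it. Push on until contact force shows.

```bash
python3 -m crank '[[[0.06,0,0,0,0,0,0],[0.06,0,0,0,0,0,0],[0,0,0,0,0,0,0],[0,0,0,0,0,0,0],[0,0,0,0,0,0,0],[0,0,0,0,0,0,0],[0,0,0,0,0,0,0],[0,0,0,0,0,0,0]]]'
```

```text
time_s: 14.05
eef_pos: [609.2, 136.3, 33.1]
ee_rot: [0.001, 0.718, 0.696, -0.001]
force: [1.0, -6.6, -0.3]
grip_width: 0.002
grip_force: 3.9
```

Contact force is 6.6 N, so the dark strip is on the stop. Go round to the outer side of the pale strip and push the row to the fence.

```bash
python3 -m crank '[[[-0.6,0,0,0,0,0,0],[0,0,-0.8,0,0,0,0],[0,0,-1,0,0,0,0],[0,0,-1,0,0,0,0],[0.6,-1,0,0,0,0,0],[0.6,-1,0,0,0,0,0],[0.6,-1,0,0,0,0,0],[0.6,-1,0,0,0,0,0]]]' >/dev/null
python3 -m crank '[[[0.7,-1,0,0,0,0,0],[0.6,0,0,0,0,0,0],[0,0,0.8,0,0,0,0],[0,0,1,0,0,0,0],[0,0,1,0,0,0,0],[0,0,0.2,0,0,0,0],[0,0,0,0,0,0,0],[0,0,0,0,0,0,0]]]'
python3 -m crank '[[[0,0.3,0,0,0,0,0],[0,0.3,0,0,0,0,0],[0,0.3,0,0,0,0,0],[0,0.3,0,0,0,0,0],[0,0.3,0,0,0,0,0],[0,0.3,0,0,0,0,0],[0,0.3,0,0,0,0,0],[0,0.3,0,0,0,0,0]]]'
python3 -m crank '[[[0,0.1,0,0,0,0,0],[0,0.1,0,0,0,0,0],[0,0.1,0,0,0,0,0],[0,0,0,0,0,0,0],[0,0,0,0,0,0,0],[0,0,0,0,0,0,0],[0,0,0,0,0,0,0],[0,0,0,0,0,0,0]]]'
```

```text
time_s: 15.65
eef_pos: [487.4, 219.2, 29.1]
ee_rot: [0.0, 0.718, 0.696, 0.001]
force: [0.1, -0.5, 0.1]
grip_width: 0.002
grip_force: 0.0
time_s: 16.45
eef_pos: [547.0, 217.2, 28.0]
ee_rot: [-0.0, 0.718, 0.696, -0.0]
force: [-0.2, 0.2, -0.1]
grip_width: 0.003
grip_force: 0.4
time_s: 17.25
eef_pos: [553.9, 217.0, 28.1]
ee_rot: [0.0, 0.718, 0.696, 0.0]
force: [0.6, 0.2, 0.1]
grip_width: 0.005
grip_force: 0.0
```

```bash
python3 -m crank '[[[0,0.08,0,0,0,0,0],[0,0.08,0,0,0,0,0],[0,0.08,0,0,0,0,0],[0,0.08,0,0,0,0,0],[0,0.08,0,0,0,0,0],[0,0,0,0,0,0,0],[0,0,0,0,0,0,0],[0,0,0,0,0,0,0]]]'
python3 - <<'E'
from h import *
i=capture('scene'); cv2.imwrite('pics/s2.png',cv2.resize(i[170:280,290:450],None,fx=5,fy=5,interpolation=cv2.INTER_CUBIC))
E
```

```text
time_s: 18.05
eef_pos: [564.0, 216.7, 28.1]
ee_rot: [0.0, 0.718, 0.696, 0.0]
force: [-1.0, -0.3, -0.2]
grip_width: 0.001
grip_force: 0.0
```

View pics/s2.png

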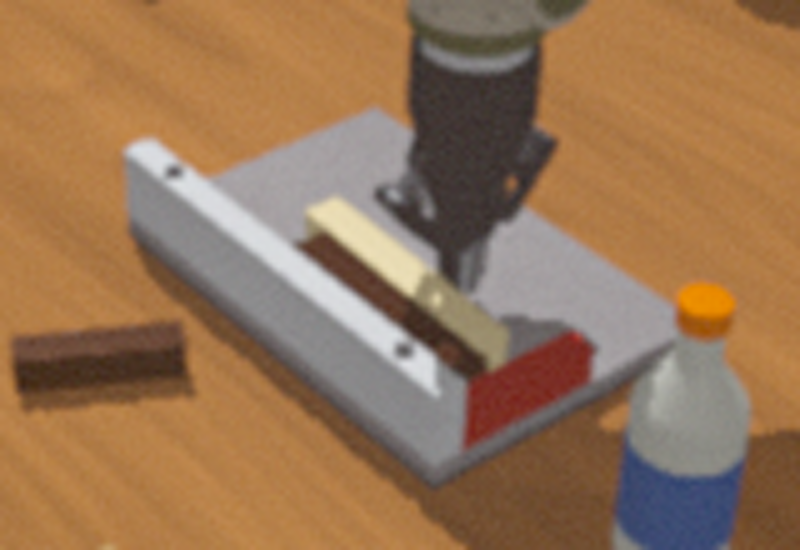

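The pale strip lies against the dark one, nearly at the fence, with its bevel away from the fence. Keep pushing gently until force shows.

```bash
python3 -m crank '[[[0,0.06,0,0,0,0,0],[0,0.06,0,0,0,0,0],[0,0.06,0,0,0,0,0],[0,0,0,0,0,0,0],[0,0,0,0,0,0,0],[0,0,0,0,0,0,0],[0,0,0,0,0,0,0],[0,0,0,0,0,0,0]]]'
```

```text
time_s: 18.9
eef_pos: [567.8, 216.5, 27.9]
ee_rot: [-0.001, 0.718, 0.696, -0.001]
force: [-4.9, -0.7, 2.1]
grip_width: -0.002
grip_force: 2.6
```

```bash
python3 -m crank '[[[0,0.1,0,0,0,0,0],[0,0,0,0,0,0,0],[0,0,0,0,0,0,0],[0,-0.6,0,0,0,0,0],[0,0,-0.7,0,0,0,0],[0,0,-1,0,0,0,0],[0,0,-1,0,0,0,0],[0,0,0,0,0,0,0]]]' >/dev/null
python3 -m crank '[[[-1,0.3,0,0,0,0,0],[-1,0.3,0,0,0,0,0],[-1,0.3,0,0,0,0,0],[-1,0.3,0,0,0,0,0],[-1,0.3,0,0,0,0,0],[-0.1,0,0,0,0,0,0],[0,0,0,0,0,0,0],[0,0,0,0,0,0,0]]]'
python3 - <<'E'
from h import *
plan([594,90,34],88.4)
i=capture('wrist'); cv2.imwrite('pics/w5.png',i)
E
```

```text
time_s: 20.5
eef_pos: [589.0, 89.1, 95.2]
ee_rot: [-0.0, 0.718, 0.696, -0.0]
force: [-0.8, 0.2, 0.4]
grip_width: -0.001
grip_force: 0.0
t 20.5 pos [589.   89.1  95.2] yaw 88.2 F [-0.8  0.2  0.4] w -0.001 0.0
 shift units [0.04 0.2  2.45] turn [-0.   -0.   -0.02]
```

View pics/w5.png

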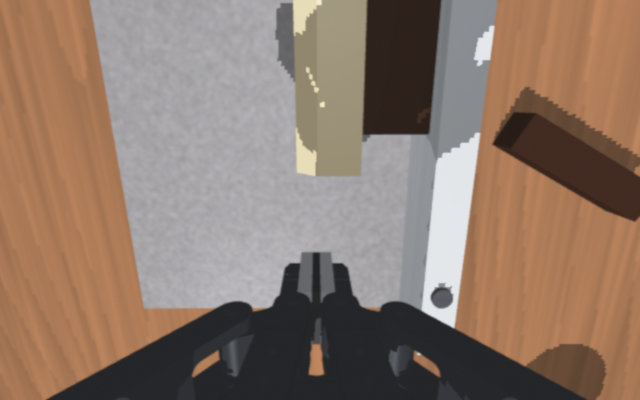

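Row flush at the fence. The pale strip's end (row 176) sticks out about 23 mm beyond the dark one's (row 133). Push the pale end up to the stop.

```bash
python3 -m crank '[[[0,0.2,0.45,0,0,0,0],[0,0,1,0,0,0,0],[0,0,1,0,0,0,0],[0.3,0,0,0,0,0,0],[0.3,0,0,0,0,0,0],[0.3,0,0,0,0,0,0],[0.2,0,0,0,0,0,0],[0.2,0,0,0,0,0,0]]]'
python3 -m crank '[[[0.1,0,0,0,0,0,0],[0.1,0,0,0,0,0,0],[0.1,0,0,0,0,0,0],[0.1,0,0,0,0,0,0],[0.05,0,0,0,0,0,0],[0,0,0,0,0,0,0],[0,0,0,0,0,0,0],[0,0,0,0,0,0,0]]]'
```

```text
time_s: 21.35
eef_pos: [595.8, 121.3, 35.2]
ee_rot: [0.001, 0.718, 0.696, 0.001]
force: [0.1, -0.8, 0.4]
grip_width: 0.003
grip_force: 0.2
time_s: 22.15
eef_pos: [595.7, 131.8, 34.3]
ee_rot: [-0.0, 0.718, 0.696, -0.0]
force: [-0.5, 0.3, 0.2]
grip_width: 0.001
grip_force: 0.0
```

```bash
python3 -m crank '[[[0.06,0,0,0,0,0,0],[0.06,0,0,0,0,0,0],[0.06,0,0,0,0,0,0],[0.06,0,0,0,0,0,0],[0,0,0,0,0,0,0],[0,0,0,0,0,0,0],[0,0,0,0,0,0,0],[0,0,0,0,0,0,0]]]'
```

```text
time_s: 22.95
eef_pos: [596.1, 136.7, 34.3]
ee_rot: [0.001, 0.718, 0.696, -0.001]
force: [0.9, -6.6, -0.1]
grip_width: -0.002
grip_force: 3.5
```

```bash
python3 -m crank '[[[-0.4,0,0,0,0,0,0],[0,0.65,0,0,0,0,0],[0,0,0,0,0,0,0],[0.2,0,0,0,0,0,0],[0.15,0,0,0,0,0,0],[0.05,0,0,0,0,0,0],[0,0,0,0,0,0,0],[0,0,0,0,0,0,0]]]'
python3 -m crank '[[[0,0,0,0,0,0,0],[-0.4,0,0,0,0,0,0],[0,0,-0.8,0,0,0,0],[0,0,-1,0,0,0,0],[0,0,-1,0,0,0,0],[0,0,-1,0,0,0,0],[0,0,-0.2,0,0,0,0],[0,0,0,0,0,0,0]]]'
python3 -m crank '[[[0.9,-0.8,0,0,0,0,0],[0.9,-0.8,0,0,0,0,0],[0.9,-0.8,0,0,0,0,0],[0.9,-0.8,0,0,0,0,0],[0,-0.6,0,0,0,0,0],[0,0,0,-0.8,0,0,0],[0,0,0,-0.8,0,0,0],[0,0,0,-0.8,0,0,0]]]'
python3 -m crank '[[[0,0,0,-0.8,0,0,0],[0,0,0,-0.8,0,0,0],[0,0,0,-0.8,0,0,0],[0,0,0,-0.8,0,0,0],[0,0,0,0,0,0,0],[0,0,0,0,0,0,0],[0,0,0,0,0,0,0],[0,0,0,0,0,0,0]]]'
python3 - <<'E'
from h import *
s,M,p=tool();print(M.round(3),p)
print('to pre',M.T@(np.array([566,222,66])-p)/25)
i=capture('wrist'); cv2.imwrite('pics/w6.png',i)
i=capture('top'); cv2.imwrite('pics/t6.png',cv2.resize(i[185:265,200:330],None,fx=5,fy=5,interpolation=cv2.INTER_CUBIC))
E
```

```text
time_s: 23.75
eef_pos: [611.8, 136.3, 34.2]
ee_rot: [0.001, 0.718, 0.696, -0.001]
force: [0.0, -9.0, -0.8]
grip_width: -0.004
grip_force: 4.2
time_s: 24.55
eef_pos: [611.8, 127.4, 134.5]
ee_rot: [0.0, 0.718, 0.696, 0.0]
force: [0.3, 0.4, 0.6]
grip_width: 0.007
grip_force: 0.0
time_s: 25.35
eef_pos: [518.9, 220.4, 133.0]
ee_rot: [0.121, 0.708, 0.686, 0.117]
force: [0.2, 0.1, -0.1]
grip_width: -0.002
grip_force: 0.0
time_s: 26.15
eef_pos: [522.1, 214.4, 134.8]
ee_rot: [0.249, 0.68, 0.651, 0.226]
force: [-0.5, -0.2, -0.1]
grip_width: 0.001
grip_force: 0.0
[[ 0.05   0.774  0.632]
 [ 0.999 -0.028 -0.044]
 [-0.016  0.633 -0.774]] [522.11647368 214.37664976 134.80905353]
to pre [ 0.43654066 -0.39319679  3.22560581]
```

View pics/w6.png

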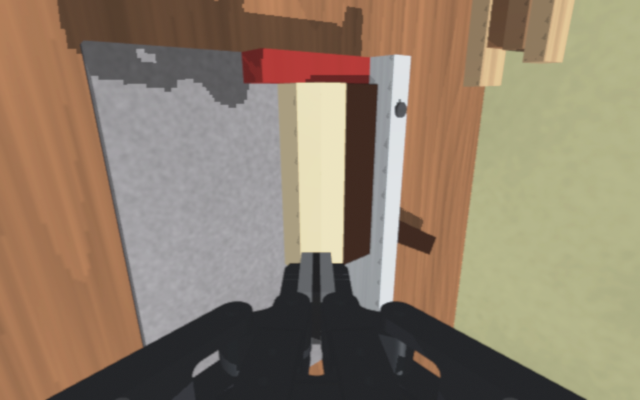

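The row is flush at the stop (row 83) and along the fence, with the bevel facing the robot. The tilt came out at 39°, so I check whether a joint limit caused it.

```bash
python3 -m crank '[[[0,0,0,0,0,0,0],[0,0,0,0,0,0,0],[0,0,0,0,0,0,0],[0,0,0,0,0,0,0],[0,0,0,0,0,0,0],[0,0,0,0,0,0,0],[0,0,0,0,0,0,0],[0,0,0,0,0,0,0]]]' >/dev/null
python3 - <<'E'
from h import *
s,M,p=tool();print(M.round(3),p,s['joints'].round(3),s['dq'].round(3))
print('tilt',np.degrees(np.arccos(-M[2,2])))
E
```

```text
[[ 0.049  0.773  0.632]
 [ 0.999 -0.028 -0.044]
 [-0.017  0.634 -0.774]] [521.86794044 214.42913854 134.80166367] [ 0.282  0.305  1.972 -0.823  0.303  1.051] [ 0.001 -0.001 -0.     0.     0.    -0.   ]
tilt 39.3258538703558
```

```bash
python3 -m crank '[[[0.1,-0.1,0.6,0,0,0,0],[0.1,-0.1,0.6,0,0,0,0],[0.1,-0.1,0.6,0,0,0,0],[0.1,-0.1,0.6,0,0,0,0],[0,0,0.6,0,0,0,0],[0,0,0,0,0,0,0],[0,0,0,0,0,0,0],[0,0,0,0,0,0,0]]]' >/dev/null
cat >> h.py <<'E'
def plan2(pos):
    s,M,p=tool();a=np.radians(-1.6);c,d=np.cos(a),np.sin(a);k=2**-.5
    x=np.array([-d,c,0]);z=np.array([c*k,d*k,-k]);G=np.c_[x,np.cross(z,x),z]
    print('pos',p.round(1),'tilt',np.degrees(np.arccos(-M[2,2])).round(1),'joints',s['joints'].round(2),'F',np.round(s['force'],1))
    print('turn',(R.from_matrix(M.T@G).as_rotvec(degrees=True)/8).round(2),'shift',(M.T@(np.array(pos)-p)/25).round(2))
E
python3 -c "
from h import *
plan2([566,222,66])"
```

```text
pos [561.9 221.5  71. ] tilt 39.4 joints [ 0.27  0.49  1.9  -1.2   0.23  1.44] F [ 0.3 -0.1 -0.3]
turn [-0.71  0.19 -0.03] shift [0.03 0.   0.26]
```

Joint 4 is near its limit (−1.2 of −1.23). A tilt of about 33° keeps clear of it. The tip's leading edge can still bear on mid-bevel, with the push itself directed at 45°.

```bash
python3 -m crank '[[[0,0,0,0.4,0,0,0],[0,0,0,0.4,0.1,0,0],[0,0,0,0,0,0,0],[0,0,0,0,0,0,0],[0,0,0,0,0,0,0],[0,0,0,0,0,0,0],[0,0,0,0,0,0,0],[0,0,0,0,0,0,0]]]' >/dev/null
python3 -c "
from h import *
plan2([567.5,222,54.5])
s,M,p=tool();print(M.round(3));print('per mm diag (25 units)',(M.T@np.array([1,-.028,-1])*2**-.5).round(3))
m=capture('scene');cv2.imwrite('pics/s6.png',cv2.resize(m[170:280,290:450],None,fx=5,fy=5,interpolation=cv2.INTER_CUBIC))"
```

```text
pos [562.3 219.5  70.2] tilt 35.2 joints [ 0.26  0.49  1.87 -0.77  0.27  1.  ] F [-0.9  0.3 -0.6]
turn [-1.23  0.18 -0.05] shift [ 0.12 -0.2   0.63]
[[ 0.049  0.817  0.575]
 [ 0.999 -0.031 -0.04 ]
 [-0.015  0.576 -0.817]]
per mm diag (25 units) [0.025 0.171 0.985]
```

```bash
python3 -m crank '[[[0.1,-0.1,0.3,0,0,0,0],[0,-0.1,0.3,0,0,0,0],[0,0.02,0.1,0,0,0,0],[0,0.02,0.1,0,0,0,0],[0,0.02,0.1,0,0,0,0],[0,0.02,0.1,0,0,0,0],[0,0,0,0,0,0,0],[0,0,0,0,0,0,0]]]'
python3 -c "
from h import *
plan2([578,222,44])"
```

```text
time_s: 29.5
eef_pos: [574.4, 221.1, 48.2]
ee_rot: [0.224, 0.689, 0.659, 0.203]
force: [0.1, -0.6, -0.3]
grip_width: 0.001
grip_force: 0.0
pos [574.4 221.1  48.2] tilt 35.2 joints [ 0.25  0.55  1.84 -0.87  0.24  1.1 ] F [ 0.1 -0.6 -0.3]
turn [-1.23  0.18 -0.05] shift [0.04 0.02 0.22]
```

```bash
python3 -m crank '[[[0,0.01,0.06,0,0,0,0],[0,0.01,0.06,0,0,0,0],[0,0.01,0.06,0,0,0,0],[0,0.01,0.06,0,0,0,0],[0,0,0,0,0,0,0],[0,0,0,0,0,0,0],[0,0,0,0,0,0,0],[0,0,0,0,0,0,0]]]'
python3 - <<'E'
from h import *
i=capture('scene'); a=cv2.resize(i[200:270,330:430],None,fx=4,fy=4,interpolation=cv2.INTER_CUBIC)
j=capture('wrist'); b=j[120:400,120:520]; cv2.imwrite('pics/c7.png',np.hstack([a,b]))
plan2([578,222,44])
E
```

```text
time_s: 30.3
eef_pos: [578.7, 220.9, 43.8]
ee_rot: [0.224, 0.689, 0.659, 0.203]
force: [0.5, 0.6, -0.1]
grip_width: 0.001
grip_force: 0.0
pos [578.7 220.8  43.8] tilt 35.2 joints [ 0.25  0.57  1.83 -0.88  0.24  1.1 ] F [ 0.1  0.2 -0.6]
turn [-1.23  0.18 -0.05] shift [ 0.05 -0.02 -0.02]
```

View pics/c7.png

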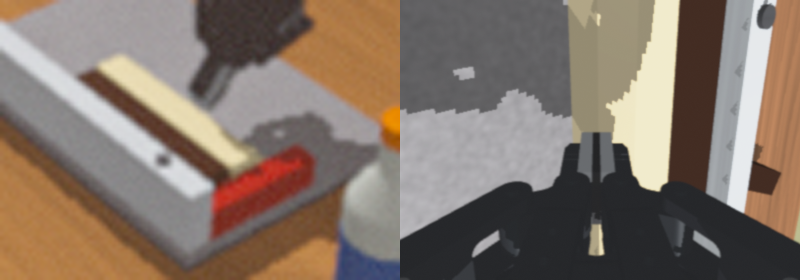

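The fingertip sits just before the lower middle of the bevel at (595,135), and the row is still flush. Keep advancing along the diagonal until force builds.

```bash
python3 -m crank '[[[0,0.02,0.06,0,0,0,0],[0,0.02,0.06,0,0,0,0],[0,0.02,0.06,0,0,0,0],[0,0,0,0,0,0,0],[0,0,0,0,0,0,0],[0,0,0,0,0,0,0],[0,0,0,0,0,0,0],[0,0,0,0,0,0,0]]]'
```

```text
time_s: 31.2
eef_pos: [581.2, 220.8, 42.2]
ee_rot: [0.224, 0.689, 0.659, 0.203]
force: [-28.5, -2.0, 27.2]
grip_width: -0.001
grip_force: 19.6
```

```bash
python3 -m crank '[[[0,-0.002,-0.015,0,0,0,0],[0,0,0,0,0,0,0],[0,0,0,0,0,0,0],[0,0,0,0,0,0,0],[0,0,0,0,0,0,0],[0,0,0,0,0,0,0],[0,0,0,0,0,0,0],[0,0,0,0,0,0,0]]]'
python3 - <<'E'
from h import *
m,T=cam('scene'); i=capture('scene')
H,S,V=cv2.split(cv2.cvtColor(i,cv2.COLOR_BGR2HSV))
def far(M,z):
    P=onz(m,T,np.argwhere(M)[:,::-1],z)[:,:2]; a=np.radians(-1.6); x=P@[np.cos(a),np.sin(a)]; y=P@[-np.sin(a),np.cos(a)]
    print('along x',np.percentile(x,[2,98]).round(1),'along y',np.percentile(y,[2,98]).round(1))
box=np.zeros(H.shape,bool); box[200:250,335:395]=1
far(box&(H>17)&(H<35)&(V>110)&(S>35)&(S<120),54)
far(box&(V<75)&(S>60)&(H<15),54)
plan2([578,222,44])
E
```

```text
time_s: 32.0
eef_pos: [581.1, 220.8, 42.2]
ee_rot: [0.224, 0.689, 0.659, 0.203]
force: [-24.8, -2.3, 22.9]
grip_width: 0.004
grip_force: 16.7
along x [585.5 614. ] along y [167.5 318.4]
along x [456.9 626.4] along y [154.4 317.8]
pos [581.1 220.8  42.2] tilt 35.2 joints [ 0.25  0.57  1.83 -0.88  0.24  1.1 ] F [-23.3  -1.3  23.7]
turn [-1.23  0.18 -0.04] shift [ 0.04 -0.06 -0.13]
```

```bash
python3 -c "
from rig import *
print(finish_job())"
```

```text
the job is handed in; nothing more can be done
None
```

I handed the job in at about 32 s: both strips are flush against the fence and the red stop, bevel up and outward, and the fingertips hold a diagonal push of about 34 N on the bevel (roughly 24 N to the fence, 23 N down); the tool is tilted about 35° rather than 45° because of a joint limit, and I viewed 12 pictures, two over the limit of 10.

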